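# Bolt the ampoule dispenser and hold its spring tray out at the index

### The arm

A 6-joint arm with a two-finger parallel gripper is mounted at the origin on a cart in front of the work surface, level with it; the furniture and walls round the work are solid. World frame = base frame: x ahead of the robot, y to its left, z up, the work surface at z = 0. Lengths are in mm, angles in rad, forces in N, time in s.
With the tool pointing down it reaches from about 350 to 875 mm from the base axis. Payload 4.2 kg.
Tool frame: the origin (TCP) lies at the very end of the fingers, on their centre line; the grasp point (between the pads) lies 19 mm behind it (arm.grip_point_offset is the distance from the TCP to the grasp point, in mm); z points along the fingers, y is the direction in which the jaws open and shut (so a half turn about z gives the same grasp; the last joint's range is limited). The gripper opens to 85 mm and grips with 20 to 120 N. Pads are 22 mm wide; open, the fingers measure 114 mm over their backs; the gripper's body (76 mm by 85 mm) begins 54 mm behind the grasp point. The pads swing forward as they close: fully open they stand 13 mm farther back than shut.
Start: joints at [-0.99, 0.385, 0.008, 0, -1.194, -0.259], TCP at [197.687, -592.89, 231.312] pointing down, gripper open.
Joint ranges: [-3.14, 3.14], [-1.21, 2.06], [-1.07, 1.41], [-3.16, 2.05], [-2.99, -0.16], [-3.1, 3.1]. Speed limits (rad/s): [2.79, 2.79, 3.14, 3.14, 3.14, 3.14].

### API

Orientations are given as a unit quaternion [x, y, z, w].
In Python, from bench import arm gives the robot as it stands.
- The arm moves only by the tool drive_tool, never from a script. Its argument "steps" is a list of rows, each a list of 5 numbers: the shift along the tool's x, y, z in m, then the turn about the tool's z in degrees, then the finger opening in m, from 0 to 0.0854. A call has 1 to 20 rows; each row shifts and turns the commanded pose from where the row before left it, along the tool's axes as they then stand; what a row does not reach is not made up. A row lasts 1/10 s, in which the tool goes at most 50 mm and 8.59 degrees, less where a joint would pass 70% of its speed; a pose out of reach is approached as far as the arm can. A call is refused whole if a number of a shift passes 0.05 or a number of a turn 8.59, either way. A call with a gripper value outside its range is refused whole. The fingers move at their own pace and stop on an object; the grip force is fixed at half the most. Time passes only in rows, so rows that do not move let the fingers close. It gives the time, the measured TCP pose, the force and the opening at its end, in the units of the state.
- arm.read_state(): the state, without advancing time (a new reading comes with each control period).
- arm.get_image(name): name is "side" or "top"; returns (picture, depth): 384x512x3 uint8, blue, green, red; 384x512 float32, mm along the optical axis (not along the pixel's ray), 0 where there is no reading.
- arm.camera_params(name): a dict with "K" (3x3 intrinsics, pixels), "world_to_cam" (4x4, takes a point from world to camera coordinates). Camera axes: x right, y up, looking along -z (the intrinsics and any distortion apply to the point x, -y, -z); pixel columns grow to the right and rows downward; lengths in mm; the calibration is good to about 2 mm. A picture is of the moment at which its call begins. camera_params takes no time and is no camera call.
- arm.job_done(): hands the job in, once; it reports no verdict.
The state is a dict: "clock": time; "joints": joint angles; "joint_vel": joint speeds; "joint_efforts": joint torques, N m; "position": TCP position; "ee_rot": TCP orientation; "contact_force": force on the tool from outside, world axes, zero at the start; "wrist_torque": the same for the moment, N m; "gripper_width": finger opening in mm.
Only numpy, scipy, OpenCV 4.12 (cv2) and the standard library are available. Lean on these libraries where they do the work, as an engineer would, in place of code of your own. Each camera call takes 0.05 s, during which the arm holds its last target.

### The job

Get the ampoule dispenser on the trolley ready for the vet to take ampoules from it: first slide the bolt on its cover fully home into its keeper, and only then pull the spring-return tray out by its bar until the pointer on the tray's front is level with the index pin on the side rail. The tray springs back if released, so finish while still holding the tray by its bar, quite still at that mark, with the bolt still home. Leave the other things on the trolley where they are.

Things in the scene. Friction and masses are not known exactly. Their poses are not given: they have to be found in the camera images.
- dispenser: White housing, grey cover, 130 (x) x 150 (y) x 80 mm high, fixed to the trolley, turned up to 0.3 rad. Origin: centre of its underside. Its open front, where the tray comes out, faces its own -x (to the robot). A thin rod, the side rail, runs along its x at y = +90 mm, 22 mm high, to 157 mm in front of the origin.
- bolt (a joint): Position of the bolt along its track, m: drawn back about 0 to 0.015 at the start, 0.045 fully home in the keeper (hard stop). Grows towards the dispenser's own -y. Friction of about 2 N, no spring: it stays where it is left.
- bolt_knob (a point): Centre of the bolt's upright steel knob: round, 17 mm thick from 110 to 136 mm above the trolley, on a 10 mm stem; this point is on its axis, 122 mm up. It slides over the middle of the cover at dispenser x = 0, from y = +35 mm (joint 0) to y = -10 mm (home). The channel and keeper below it reach up to 98 mm.
- tray (a joint): How far the tray is pulled out, m: 0 shut (start), 0.085 hard stop. Grows towards the dispenser's own -x. A spring pulls it back: about 4 N at 0, plus 1 N per 10 mm.
- bar_grip (a point): Centre of the tray's dark steel pull bar, 60 mm above the trolley. Upright plate 12 mm thick (dispenser x), 56 mm wide (its y), 30 to 80 mm above the trolley, 45 mm clear in front of the tray's front plate, on two 10 mm rods 22 mm either side of its middle, 31 to 41 mm up; open behind above these. Moves with the tray.
- pointer (a point): Tip of the small flat pointer, 3 mm thick, that sticks out from the left end (dispenser +y) of the tray's front plate, 34 mm above the trolley. Moves with the tray.
- index_pin (a point): Upright 5 mm pin on a dark 18 mm collar clamped on the side rail; this point is 50 mm up, near its top. It is fixed, at a place that varies: 35 to 65 mm in front of the pointer of the shut tray. The tray is at the mark when pointer and pin have the same position along the dispenser's x; the pointer passes 11 mm beside the pin without touching.
- clipper: Yellow and black animal clipper, 58 x 191 x 50 mm, loose, to be left alone. Origin: centre of its underside.
- brown_tin: Round brown tin, 75 mm across, 74 mm high, to be left alone. Origin: centre of its underside.
- tape_roll: Roll of tape lying flat, 94 mm across, 48 mm high, to be left alone. Origin: centre of its underside.
- cotton_buds: Clear tub of cotton buds, 77 mm across, 80 mm high, to be left alone. Origin: centre of its underside.

How it is judged (in metres and radians):
On the way, in this order (a step that is already met when the one before it is completed fails the run):
1. the bolt is fully home in its keeper while the tray is still shut (value of joint bolt above 0.041 m and value of joint tray below 0.012 m), for 0.2 s.
2. the tray is pulled out to the index pin (x of pointer in the frame of index_pin between -0.005 and 0.005 m and value of joint bolt above 0.041 m), for 0.3 s.
At the end, for the whole second after the job is handed in: The pointer is within 5 mm of the index pin along the dispenser's x, the tray is still (under 5 mm/s), the fingers hold its pull bar (contact force above 3 N, grasp point within 50 mm of the middle of the bar), and the bolt is within 4 mm of its home stop (all of step 2 and velocity of joint tray between -0.005 and 0.005 m/s and contact force between the fingers and tray above 3 N and distance between the grasp point and bar_grip below 0.05 m); the arm keeps its last pose, push and grip.
It fails at once if the tray is pulled out more than 12 mm before the bolt is home (value of joint tray above 0.012 m and not (value of joint bolt above 0.041 m)).
It fails at once if the clipper is shifted by more than 30 mm (distance of clipper from where it was at the start of the episode above 0.03 m).
It fails at once if the brown tin is shifted by more than 30 mm (distance of brown_tin from where it was at the start of the episode above 0.03 m).
It fails at once if the tape roll is shifted by more than 30 mm (distance of tape_roll from where it was at the start of the episode above 0.03 m).
It fails at once if the cotton bud tub is shifted by more than 30 mm (distance of cotton_buds from where it was at the start of the episode above 0.03 m).
It also fails if it takes over 40 s, if anything falls off the work surface, if the arm or the gripper's body presses on something with over 40 N, if the wrist force passes 120 N, or if a joint passes its speed limit or range.

## Working session

There is one attempt and no reset: what is moved stays moved. The work goes in short steps, Python scripts to look and compute and a tool call to move; the robot and the scene stay as the last step left them, time stands still between calls to the robot, and variables do not carry over. Pictures are saved under pics/ and viewed, and the job is handed in when it is done.

Besides the shell and the picture viewer there is one more tool, called after "Request:" as name(argument=value, ...), one argument or row to a line, values as JSON. drive_tool: Moves the arm, as the interface text tells. Its arguments: {"type":"object","properties":{"steps":{"type":"array"}},"required":["steps"]}

```bash
mkdir -p pics; ls; python3 - <<'E'
from bench import arm
import cv2, numpy as np
print(arm.read_state(), arm.grip_point_offset)
for n in ["top","side"]:
    im,d=arm.get_image(n); cv2.imwrite(f"pics/{n}0.png",im); np.savez(f"{n}0.npz",im=im,d=d); print(n,arm.camera_params(n))
E
```

```text
pics
{'clock': 0.0, 'joints': array([-9.90433507e-01,  3.85553879e-01,  6.63244362e-03, -5.04275263e-04,
       -1.19400194e+00, -2.58593633e-01]), 'joint_vel': array([-1.29734226e-06,  1.67549606e-04, -1.46176903e-03,  7.62526817e-04,
        2.67526537e-04, -1.62288525e-03]), 'joint_efforts': array([-1.78187300e-03, -3.92290699e+01,  1.88396287e+01,  4.18608874e+00,
       -4.64877550e-03, -1.25229883e-05]), 'position': array([ 197.48486608, -592.36476811,  230.22500861]), 'ee_rot': array([-1.60099523e-01,  9.87100277e-01,  1.06676629e-03, -2.19123365e-04]), 'contact_force': array([ 1.06220855, -0.41801928, -0.12513568]), 'wrist_torque': array([ 0.02671177, -0.01059031, -0.00808575]), 'gripper_width': 85.4670453724955} 18.700000000000003
top {'K': array([[363.48028655,   0.        , 257.93873142],
       [  0.        , 363.48028655, 193.53945789],
       [  0.        ,   0.        ,   1.        ]]), 'world_to_cam': array([[-2.28907814e-02, -9.99695019e-01, -9.26725467e-03,
         7.06520797e+00],
       [ 9.92694614e-01, -2.38269344e-02,  1.18277978e-01,
        -6.10672464e+02],
       [-1.18462716e-01, -6.49207844e-03,  9.92937278e-01,
        -1.11915922e+03],
       [ 0.00000000e+00,  0.00000000e+00,  0.00000000e+00,
         1.00000000e+00]])}
side {'K': array([[419.03386941,   0.        , 256.90322908],
       [  0.        , 419.03386941, 193.34791318],
       [  0.        ,   0.        ,   1.        ]]), 'world_to_cam': array([[-8.66749442e-01, -4.98336039e-01,  2.01642729e-02,
         5.07220610e+02],
       [ 2.46219669e-01, -3.92386878e-01,  8.86232708e-01,
        -2.51441489e+02],
       [-4.33729501e-01,  7.73106545e-01,  4.62801241e-01,
        -9.01754358e+02],
       [ 0.00000000e+00,  0.00000000e+00,  0.00000000e+00,
         1.00000000e+00]])}
```

View pics/top0.png

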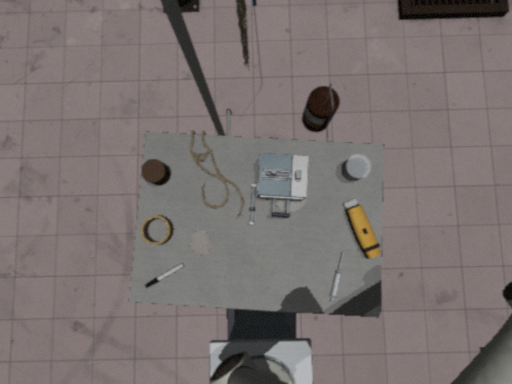

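View pics/side0.png

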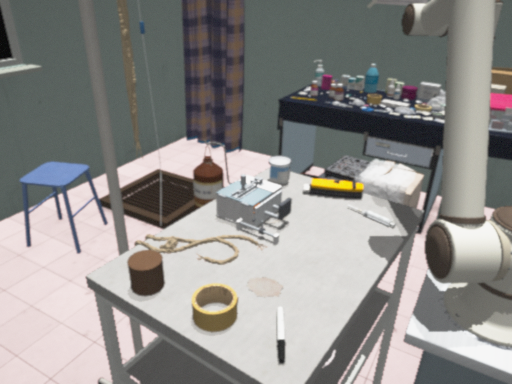

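The top view shows the dispenser near (283,176), its bar at about (280,210) and the pin near (252,208). The tin, tape, tub and clipper are all well clear of it. I'll enlarge both views.

```bash
cat > h.py <<'E'
import numpy as np
from bench import arm
def proj(n,P):
    c=arm.camera_params(n);P=np.atleast_2d(P);q=(c["world_to_cam"]@np.c_[P,np.ones(len(P))].T).T
    return np.c_[c["K"][0,2]+c["K"][0,0]*q[:,0]/-q[:,2], c["K"][1,2]+c["K"][1,1]*(-q[:,1])/-q[:,2]]
def ray(n,u,v):
    c=arm.camera_params(n);W=c["world_to_cam"];R=W[:3,:3];o=-R.T@W[:3,3]
    d=R.T@np.array([(u-c["K"][0,2])/c["K"][0,0],-(v-c["K"][1,2])/c["K"][1,1],-1]);return o,d
def onz(n,u,v,z):
    o,d=ray(n,u,v);return o+d*(z-o[2])/d[2]
def tri(a,b):  # two (n,u,v)
    A=[];B=[]
    for r in (a,b):
        o,d=ray(*r);d=d/np.linalg.norm(d);M=np.eye(3)-np.outer(d,d);A.append(M);B.append(M@o)
    p=np.linalg.lstsq(np.vstack(A),np.hstack(B),rcond=None)[0];return p
E
python3 - <<'E'
import cv2,numpy as np
t=cv2.imread("pics/top0.png");s=cv2.imread("pics/side0.png")
cv2.imwrite("pics/topz.png",cv2.resize(t[142:232,235:325],None,fx=6.6,fy=6.6,interpolation=cv2.INTER_CUBIC))
cv2.imwrite("pics/sidez.png",cv2.resize(s[165:250,205:305],None,fx=7,fy=7,interpolation=cv2.INTER_CUBIC))
E
```

```text
(no output)
```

View pics/topz.png

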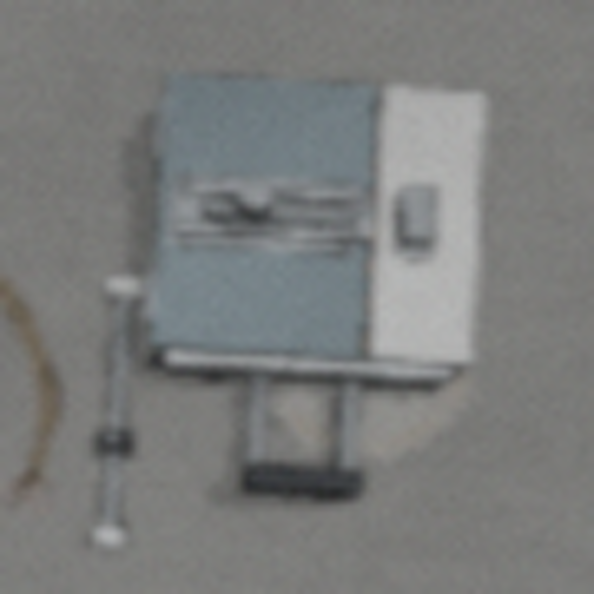

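View pics/sidez.png

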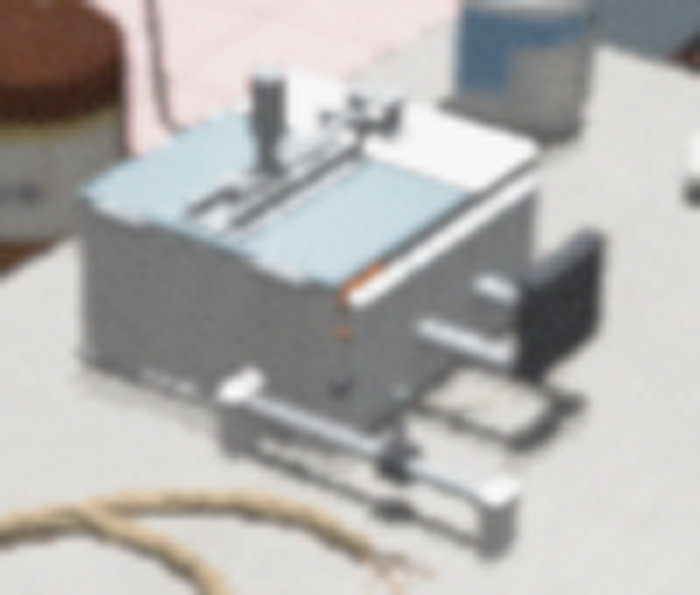

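```bash
python3 - <<'E'
from h import *
def T(x,y,z): return onz("top",(x+.5)/6.6-.5+235,(y+.5)/6.6-.5+142,z)
def tp(x,y): return ("top",(x+.5)/6.6-.5+235,(y+.5)/6.6-.5+142)
def sp(x,y): return ("side",(x+.5)/7-.5+205,(y+.5)/7-.5+165)
c=np.array([T(165,80,80),T(487,92,80),T(470,362,80),T(152,352,80)]);print(c.round(1))
print("dims",[np.linalg.norm(c[i]-c[(i+1)%4]).round(1) for i in range(4)])
ey=c[0]-c[1];ex=c[0]-c[3];ey2=c[3]-c[2];ex2=c[1]-c[2]
for e in(ey,ey2):print("yaw y",np.arctan2(-e[0],e[1]))
for e in(ex,ex2):print("yaw x",np.arctan2(e[1],e[0]))
print("centre",c.mean(0))
print("rail near knob",T(108,535,22),"far",T(123,287,22), "collar", T(114,442,22))
r=T(123,287,22)-T(108,535,22);print("yaw rail",np.arctan2(r[1],r[0]))
b0,b1=T(243,478,80),T(362,484,80);print("bar",(b0+b1)/2,np.linalg.norm(b1-b0),np.arctan2(-(b0-b1)[0],(b0-b1)[1]))
print("knob top?",tri(tp(215,207),sp(267,78)), tri(tp(255,205),sp(267,78)))
print("bar tri top mid",tri(tp(302,470),sp(562,262)))
print("collar/pin tri",tri(tp(114,440),sp(396,455)))
E
```

```text
[[ 729.6  -15.5   80. ]
 [ 720.1 -166.1   80. ]
 [ 593.1 -153.3   80. ]
 [ 601.3   -6.4   80. ]]
dims [np.float64(151.0), np.float64(127.6), np.float64(147.1), np.float64(128.7)]
yaw y -0.0630477715179624
yaw y -0.055603515201000514
yaw x -0.07023484687185523
yaw x -0.10080061937902575
centre [661.01163079 -85.32503323  80.        ]
rail near knob [519.50112629  17.29242421  22.        ] far [640.2931471    7.46298549  22.        ] collar [564.44850735  13.4525051   22.        ]
yaw rail -0.08119599307351737
bar [539.90638972 -74.24727303  80.        ] 54.745886857008585 -0.07389258277334469
knob top? [656.50933082 -36.88303453 139.92854906] [661.96313048 -53.09456018 131.42106673]
bar tri top mid [543.40290181 -75.47999654  72.50655184]
collar/pin tri [565.16711093  13.32185416  22.79294199]
```

```bash
cat >> h.py <<'E'
YAW=-0.075;O=np.array([661,-85,0.])
def W(x,y,z):
    c,s=np.cos(YAW),np.sin(YAW);return O+np.array([c*x-s*y,s*x+c*y,z])
def Dd(p):
    c,s=np.cos(YAW),np.sin(YAW);d=np.asarray(p)-O;return np.array([c*d[0]+s*d[1],-s*d[0]+c*d[1],d[2]])
E
python3 - <<'E'
from h import *
import cv2
t=cv2.imread("pics/topz.png");s=cv2.imread("pics/sidez.png")
def tz(P):
    p=proj("top",P)[0];return (p-[235,142]+.5)*6.6-.5
def sz(P):
    p=proj("side",P)[0];return (p-[205,165]+.5)*7-.5
for y in (35,30,25,20): print(y,"side knob mid",sz(W(0,y,122)).round(),"top(136)",tz(W(0,y,136)).round(),"base110",tz(W(0,y,98)).round())
pts=[W(sx*65,sy*75,z) for sx in(-1,1) for sy in(-1,1) for z in(0,80)]+[W(-121.5,y,z) for y in(-28,28) for z in(30,80)]+[W(-157,90,22),W(-103,90,22),W(-103,90,55),W(-67,78,34)]+[W(0,y,122) for y in(35,20,-10)]
for p in pts:
    for im,f in((t,tz),(s,sz)): cv2.circle(im,tuple(int(v) for v in f(p)),3,(0,0,255),-1)
cv2.imwrite("pics/ov.png",cv2.resize(np.hstack([cv2.resize(t,(595,595)),s]),(800,368)))
cv2.imwrite("pics/ovs.png",s);cv2.imwrite("pics/ovt.png",t)
E
```

```text
35 side knob mid [265. 102.] top(136) [246. 195.] base110 [244. 210.]
30 side knob mid [272.  98.] top(136) [257. 196.] base110 [255. 211.]
25 side knob mid [279.  93.] top(136) [269. 196.] base110 [265. 211.]
20 side knob mid [287.  89.] top(136) [280. 197.] base110 [276. 212.]
```

View pics/ovs.png

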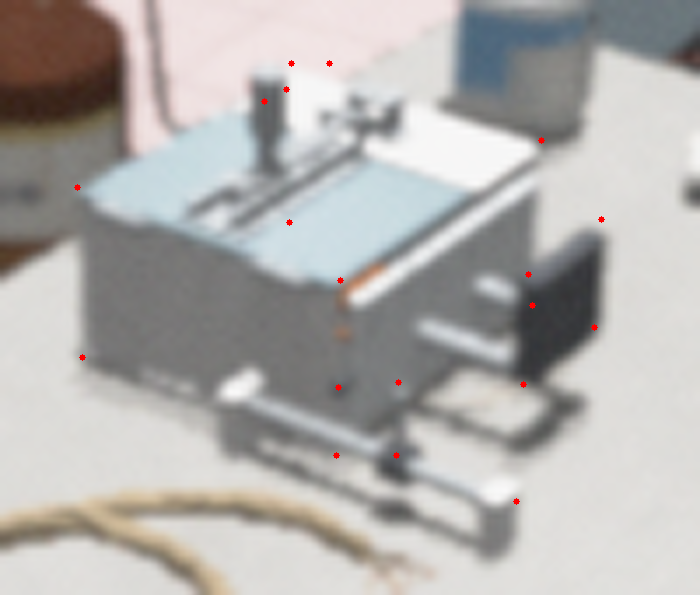

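View pics/ovt.png

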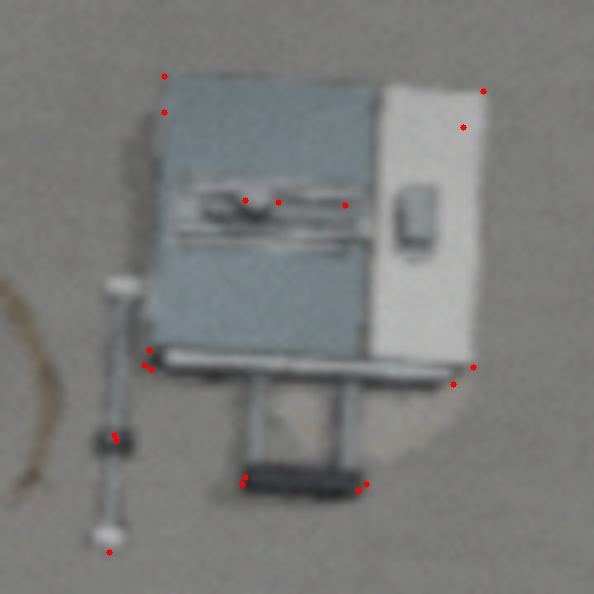

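```bash
cat >> h.py <<'E'
from scipy.spatial.transform import Rotation as Rr
def show(target=None):
    s=arm.read_state();R=Rr.from_quat(s["ee_rot"]).as_matrix()
    print("t",round(s["clock"],2),"pos",s["position"].round(1),"disp",Dd(s["position"]).round(1),"F",s["contact_force"].round(1),"w",round(s["gripper_width"],1),"j",s["joints"].round(2))
    print("tool axes xyz angles", [np.degrees(np.arctan2(R[1,i],R[0,i])).round(2) for i in(0,1)],"z",R[:,2].round(3))
    if target is not None: print("to go in tool", (R.T@(np.asarray(target)-s["position"])).round(1), "world",(np.asarray(target)-s["position"]).round(1))
E
python3 - <<'E'
from h import *
t=W(0,64,180);print(t)
show(t)
p=arm.read_state()["position"]
# after turning tool to have y along dispenser x: which yaw
E
```

```text
[665.79550127 -21.17991564 180.        ]
t 0.1 pos [ 197.5 -592.4  230.3] disp [-424.2 -540.7  230.3] F [-0.1  0.5 -0.3] w 85.5 j [-0.99  0.39  0.01 -0.   -1.19 -0.26]
tool axes xyz angles [np.float64(-161.57), np.float64(108.43)] z [-0.001  0.002 -1.   ]
to go in tool [-624.9  393.8   51. ] world [468.3 571.2 -50.3]
```

Request:
drive_tool(
  steps=[
    [0,0,0,-8.4,0],
    [0,0,0,-8.4,0],
    [0,0,0,-8.4,0],
    [0,0,0,-8.4,0],
    [0,0,0,-8.4,0],
    [0,0,0,-8.4,0],
    [0,0,0,-8.4,0],
    [0,0,0,-8.5,0],
    [-0.03,-0.021,0,0,0],
    [-0.035,-0.025,0,0,0],
    [-0.035,-0.025,0,0,0],
    [-0.035,-0.025,0,0,0],
    [-0.035,-0.025,0,0,0],
    [-0.035,-0.025,0,0,0],
    [-0.035,-0.025,0,0,0],
    [-0.035,-0.025,0,0,0],
    [-0.035,-0.025,0,0,0],
    [-0.035,-0.025,0,0,0],
    [-0.035,-0.025,0,0,0],
    [-0.035,-0.025,0,0,0],
  ],
)

```text
clock: 2.1
position: [524.3, -199.4, 231.0]
ee_rot: [-0.68, 0.733, 0.0, -0.0]
contact_force: [0.9, -0.6, 0.1]
gripper_width: -0.2
```

```bash
python3 - <<'E'
from h import *
show(W(0,66,180))
E
```

```text
t 2.1 pos [ 524.3 -199.4  231. ] disp [-127.7 -124.3  231. ] F [ 0.9 -0.6  0.1] w -0.2 j [-0.07  0.28 -0.15 -0.   -1.14  0.  ]
tool axes xyz angles [np.float64(-94.25), np.float64(175.75)] z [-0.001  0.    -1.   ]
to go in tool [-190.2 -127.9   51. ] world [141.6 180.2 -51. ]
```

Request:
drive_tool(
  steps=[
    [-0.032,-0.021,0,0,0],
    [-0.032,-0.021,0,0,0],
    [-0.032,-0.021,0,0,0],
    [-0.032,-0.021,0,0,0],
    [-0.031,-0.022,0,0,0],
    [-0.031,-0.022,0,0,0],
    [0,0,0.025,0,0],
    [0,0,0.025,0,0],
    [0,0,0,0,0],
  ],
)

```text
clock: 3.0
position: [662.8, -20.8, 176.2]
ee_rot: [-0.68, 0.733, 0.003, -0.004]
contact_force: [-0.9, -1.2, -2.0]
gripper_width: 0.0
```

```bash
python3 - <<'E'
from h import *
import cv2
show(W(0,64,114))
s,d=arm.get_image("side")
cv2.imwrite("pics/s1.png",cv2.resize(s[115:245,195:325],None,fx=4.6,fy=4.6,interpolation=cv2.INTER_CUBIC))
E
```

```text
t 3.0 pos [662.8 -20.8 176.2] disp [ -3.   64.2 176.2] F [-0.9 -1.2 -2. ] w 0.0 j [ 0.21  0.49  0.04 -0.   -1.13 -0.29]
tool axes xyz angles [np.float64(-94.27), np.float64(175.73)] z [-0.01 -0.   -1.  ]
to go in tool [ 0.1 -3.7 62.2] world [  3.   -0.4 -62.2]
```

View pics/s1.png

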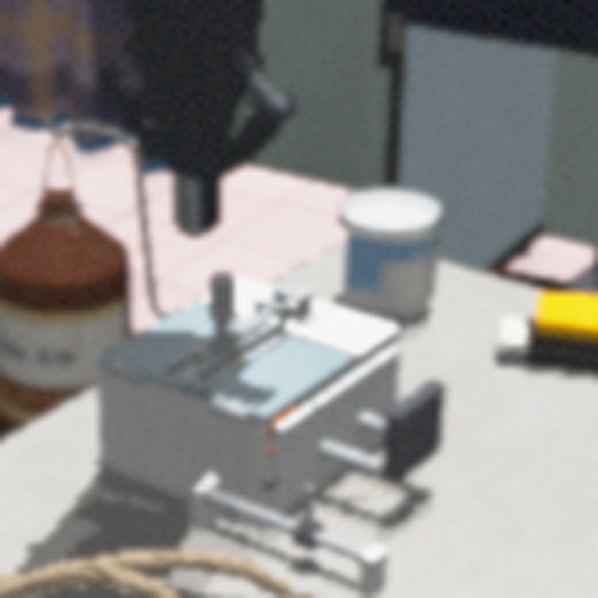

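The closed fingers hang at about (197,228), up and to the left of the knob at (222,295). Next I'll lower them beside the knob.

Request:
drive_tool(
  steps=[
    [0,0,0.025,0,0],
    [0,0,0.025,0,0],
    [0,0,0.012,0,0],
    [0,0,0,0,0],
    [0,0,0,0,0],
  ],
)

```text
clock: 3.55
position: [666.5, -21.3, 120.9]
ee_rot: [-0.68, 0.733, -0.001, 0.001]
contact_force: [0.4, 0.3, -0.6]
gripper_width: 0.0
```

```bash
python3 - <<'E'
from h import *
import cv2
show(W(0,64,114))
s,d=arm.get_image("side")
cv2.imwrite("pics/s2.png",cv2.resize(s[115:245,195:325],None,fx=4.6,fy=4.6,interpolation=cv2.INTER_CUBIC))
E
```

```text
t 3.55 pos [666.5 -21.3 120.9] disp [  0.7  64.  120.9] F [ 0.4  0.3 -0.6] w 0.0 j [ 0.21  0.54 -0.03  0.   -1.   -0.29]
tool axes xyz angles [np.float64(-94.25), np.float64(175.75)] z [ 0.002 -0.    -1.   ]
to go in tool [-0.   0.7  6.9] world [-0.7  0.1 -6.9]
```

View pics/s2.png

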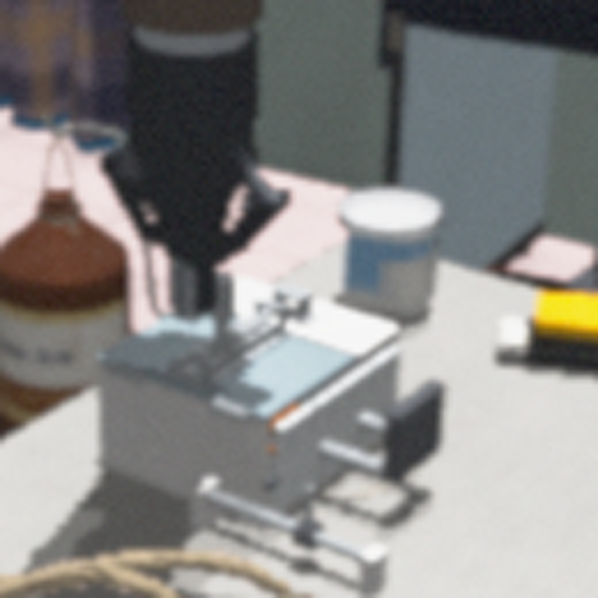

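The fingertips at (195,300) are now just behind the knob at (224,310) on its track line. I'll lower 7 mm and push.

Request:
drive_tool(
  steps=[
    [0,0,0.007,0,0],
    [0,0,0,0,0],
    [0.005,0,0,0,0],
    [0.005,0,0,0,0],
    [0.005,0,0,0,0],
    [0.005,0,0,0,0],
    [0.005,0,0,0,0],
    [0.005,0,0,0,0],
    [0,0,0,0,0],
  ],
)

```text
clock: 4.5
position: [663.2, -51.9, 112.4]
ee_rot: [-0.68, 0.733, -0.0, -0.0]
contact_force: [-0.6, 0.4, -0.1]
gripper_width: -0.4
```

```bash
python3 - <<'E'
from h import *
import cv2
show(W(0,10,114))
s,d=arm.get_image("side")
cv2.imwrite("pics/s3.png",cv2.resize(s[115:245,195:325],None,fx=4.6,fy=4.6,interpolation=cv2.INTER_CUBIC))
E
```

```text
t 4.5 pos [663.2 -51.9 112.4] disp [ -0.3  33.2 112.4] F [-0.6  0.4 -0.1] w -0.4 j [ 0.16  0.55 -0.04  0.   -0.99 -0.24]
tool axes xyz angles [np.float64(-94.3), np.float64(175.7)] z [ 0. -0. -1.]
to go in tool [23.2 -0.3 -1.6] world [ -1.5 -23.1   1.6]
```

View pics/s3.png

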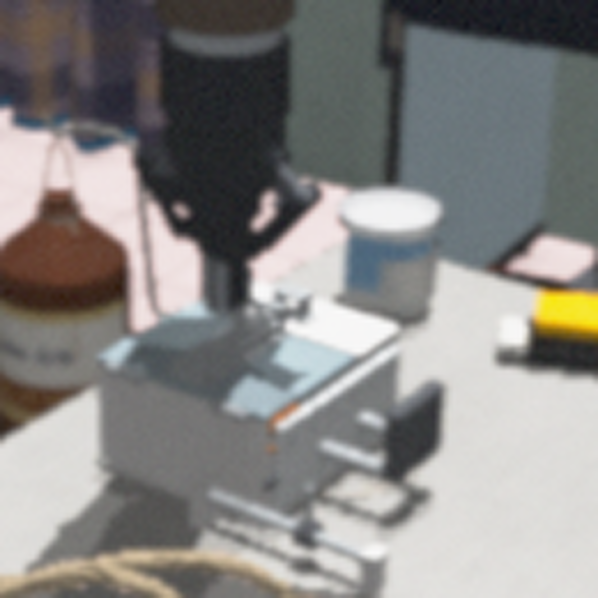

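The gripper at (228,290) now hides the knob, which agrees with it being pushed ahead. I'll keep pushing to the stop in smaller steps.

Request:
drive_tool(
  steps=[
    [0.005,0,0,0,0],
    [0.005,0,0,0,0],
    [0.005,0,0,0,0],
    [0.003,0,0,0,0],
    [0.002,0,0,0,0],
    [0,0,0,0,0],
  ],
)

```text
clock: 5.15
position: [661.6, -71.5, 112.2]
ee_rot: [-0.68, 0.733, -0.0, -0.0]
contact_force: [-0.8, -0.4, -0.2]
gripper_width: 0.1
```

```bash
python3 - <<'E'
from h import *
import cv2
show(W(0,10,114))
s,d=arm.get_image("side")
cv2.imwrite("pics/s4.png",cv2.resize(s[155:245,205:295],None,fx=6.6,fy=6.6,interpolation=cv2.INTER_CUBIC))
E
```

```text
t 5.15 pos [661.6 -71.5 112.2] disp [ -0.4  13.5 112.2] F [-0.8 -0.4 -0.2] w 0.1 j [ 0.14  0.55 -0.04  0.   -0.99 -0.21]
tool axes xyz angles [np.float64(-94.28), np.float64(175.72)] z [-0. -0. -1.]
to go in tool [ 3.5 -0.4 -1.8] world [ 0.1 -3.6  1.8]
```

View pics/s4.png

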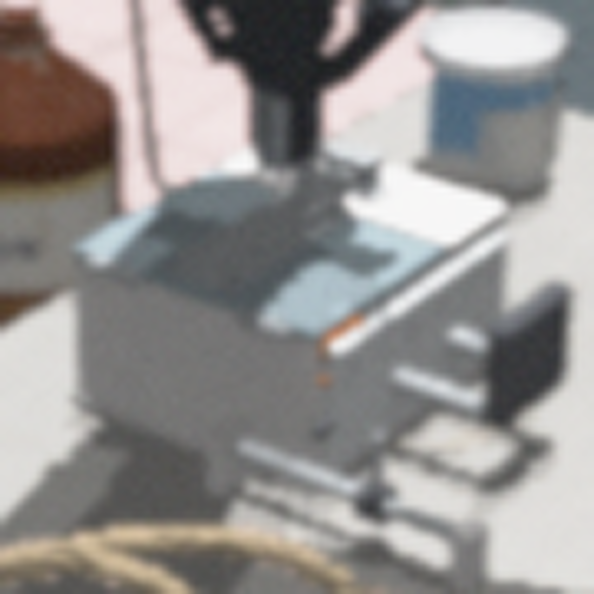

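Request:
drive_tool(
  steps=[
    [0.002,0,0,0,0],
    [0.002,0,0,0,0],
    [0.001,0,0,0,0],
    [0,0,0,0,0],
  ],
)

```text
clock: 5.6
position: [661.5, -74.4, 112.2]
ee_rot: [-0.68, 0.733, 0.001, 0.001]
contact_force: [-1.4, 6.3, 0.5]
gripper_width: -0.2
```

```bash
python3 - <<'E'
from h import *
show()
for y in (35,25,14,0,-6,-10):print(y,[((proj("side",W(0,y,z))[0]-[205,155])*6.6).round() for z in(98,122)])
print("tip",((proj("side",W(0,13.5,112))[0]-[205,155])*6.6))
E
```

```text
t 5.6 pos [661.5 -74.4 112.2] disp [ -0.3  10.7 112.2] F [-1.4  6.3  0.5] w -0.2 j [ 0.13  0.55 -0.04 -0.   -0.99 -0.2 ]
tool axes xyz angles [np.float64(-94.25), np.float64(175.75)] z [ 0.001  0.002 -1.   ]
35 [array([247., 210.]), array([247., 159.])]
25 [array([260., 202.]), array([261., 151.])]
14 [array([275., 192.]), array([276., 142.])]
0 [array([294., 181.]), array([294., 131.])]
-6 [array([302., 176.]), array([302., 127.])]
-10 [array([307., 173.]), array([308., 123.])]
tip [276.06450653 162.89880641]
```

Request:
drive_tool(
  steps=[
    [0.002,0,0,0,0],
    [0.002,0,0,0,0],
    [0.002,0,0,0,0],
    [0,0,0,0,0],
    [0,0,0,0,0],
    [0,0,0,0,0],
  ],
)

```text
clock: 6.2
position: [661.6, -74.9, 112.3]
ee_rot: [-0.681, 0.732, 0.002, 0.004]
contact_force: [-1.8, 22.8, 4.1]
gripper_width: -0.1
```

```bash
python3 - <<'E'
from h import *
show()
E
```

```text
t 6.2 pos [661.6 -74.9 112.3] disp [ -0.2  10.1 112.3] F [-1.8 22.8  4.1] w -0.1 j [ 0.13  0.55 -0.03 -0.01 -0.99 -0.19]
tool axes xyz angles [np.float64(-94.15), np.float64(175.85)] z [ 0.002  0.008 -1.   ]
```

The force rose to 23 N with no further travel, and the TCP stopped at dispenser y = 10, where I'd expect it with the bolt home. I'll back off, rise and move over in front of the tray.

Request:
drive_tool(
  steps=[
    [-0.01,0,0,0,0],
    [-0.01,0,0,0,0],
    [0,0,-0.03,0,0],
    [0,0,-0.03,0,0],
    [0.006,0.03,0,0,0.045],
    [0.006,0.03,0,0,0.045],
    [0.006,0.03,0,0,0.045],
    [0.006,0.03,0,0,0.045],
    [0,0,0,0,0.045],
    [0,0,0,0,0.045],
  ],
)

```text
clock: 7.2
position: [541.1, -77.6, 173.0]
ee_rot: [-0.68, 0.733, -0.001, 0.0]
contact_force: [0.4, -0.3, 0.3]
gripper_width: 45.3
```

```bash
python3 - <<'E'
from h import *
import cv2
show(W(-121.5,0,45))
s,d=arm.get_image("side")
cv2.imwrite("pics/s5.png",cv2.resize(s[135:245,195:305],None,fx=5.4,fy=5.4,interpolation=cv2.INTER_CUBIC))
for y in (35,0,-6,-10):print(y,[((proj("side",W(0,y,z))[0]-[195,135])*5.4).round() for z in(98,122)])
s,d=arm.get_image("top")
cv2.imwrite("pics/t5.png",cv2.resize(s[142:232,235:325],None,fx=6.6,fy=6.6,interpolation=cv2.INTER_CUBIC))
E
```

```text
t 7.2 pos [541.1 -77.6 173. ] disp [-120.2   -1.6  173. ] F [ 0.4 -0.3  0.3] w 45.3 j [ 0.15  0.3  -0.27  0.   -0.99 -0.23]
tool axes xyz angles [np.float64(-94.28), np.float64(175.72)] z [ 0.001 -0.001 -1.   ]
to go in tool [ -1.7   1.5 128. ] world [  -1.2    1.7 -128. ]
35 [array([256., 280.]), array([256., 238.])]
0 [array([294., 256.]), array([295., 215.])]
-6 [array([301., 252.]), array([301., 212.])]
-10 [array([305., 250.]), array([306., 209.])]
```

View pics/s5.png

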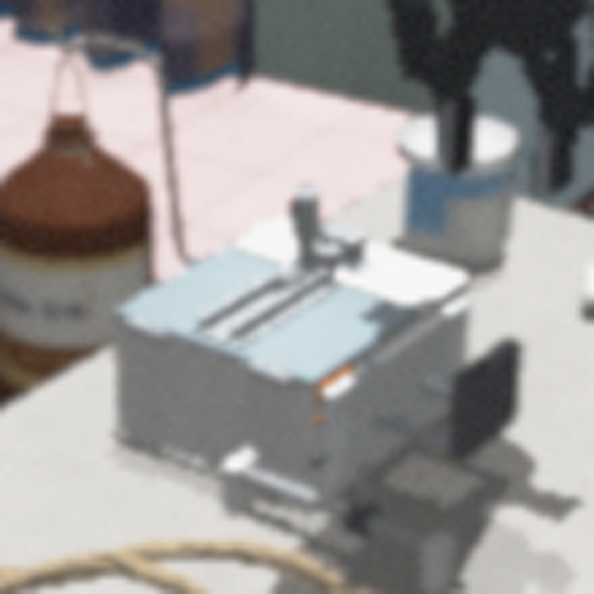

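View pics/t5.png

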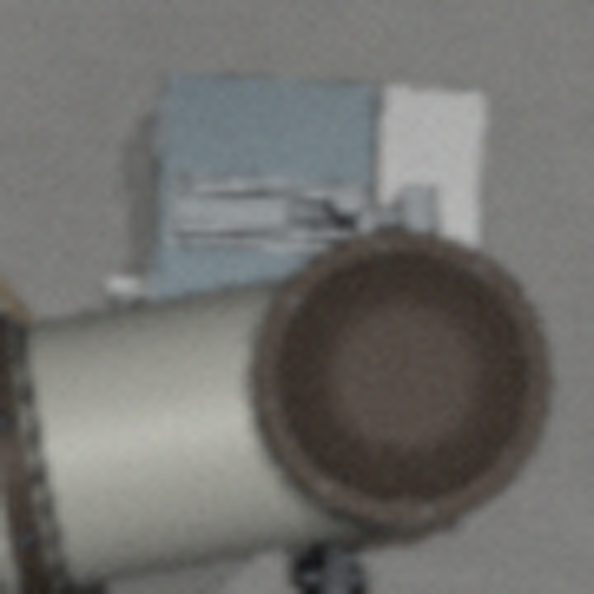

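The knob stands at (305,215) in the side view, exactly where home predicts. The bar at (487,400) is free, so I'll lower the open fingers over it.

Request:
drive_tool(
  steps=[
    [-0.002,0.001,0.03,0,0.045],
    [0,0,0.03,0,0.045],
    [0,0,0.02,0,0.045],
    [0,0,0.02,0,0.045],
    [0,0,0.015,0,0.045],
    [0,0,0.01,0,0.045],
    [0,0,0.003,0,0.045],
    [0,0,0,0,0.045],
  ],
)

```text
clock: 8.1
position: [540.6, -74.9, 44.0]
ee_rot: [-0.68, 0.733, 0.0, -0.0]
contact_force: [0.3, -0.2, 0.5]
gripper_width: 45.4
```

```bash
python3 - <<'E'
from h import *
import cv2
show(W(-121.5,0,45))
s,d=arm.get_image("side")
cv2.imwrite("pics/s6.png",cv2.resize(s[135:245,195:305],None,fx=5.4,fy=5.4,interpolation=cv2.INTER_CUBIC))
E
```

```text
t 8.1 pos [540.6 -74.9  44. ] disp [-120.8    1.    44. ] F [ 0.3 -0.2  0.5] w 45.4 j [ 0.16  0.46 -0.41  0.   -0.69 -0.23]
tool axes xyz angles [np.float64(-94.25), np.float64(175.75)] z [-0. -0. -1.]
to go in tool [ 1.   0.7 -1. ] world [-0.7 -1.   1. ]
```

View pics/s6.png

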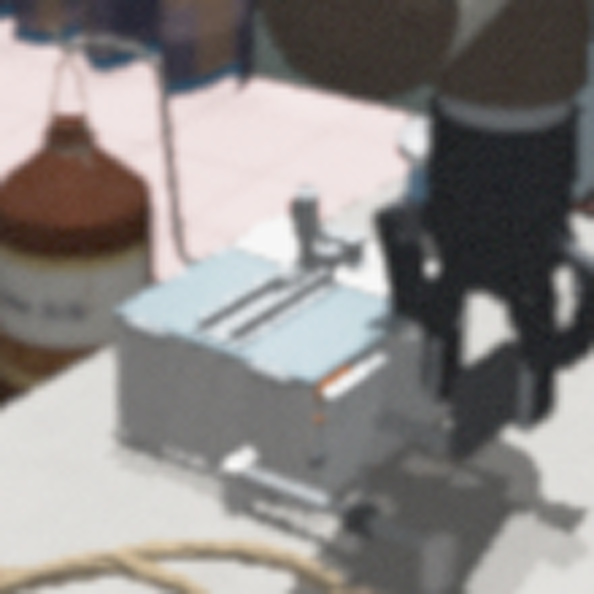

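The fingers straddle the bar: one is behind it at (445,370) and one in front at (530,390). Closing now.

Request:
drive_tool(
  steps=[
    [0,0,0,0,0.0],
    [0,0,0,0,0.0],
    [0,0,0,0,0.0],
    [0,0,0,0,0.0],
    [0,0,0,0,0.0],
    [0,0,0,0,0.0],
  ],
)

```text
clock: 8.75
position: [540.8, -74.9, 45.2]
ee_rot: [-0.68, 0.733, -0.001, 0.001]
contact_force: [0.2, 0.1, 6.4]
gripper_width: 11.4
```

```bash
python3 - <<'E'
from h import *
show()
E
```

```text
t 8.75 pos [540.8 -74.9  45.2] disp [-120.6    1.1   45.2] F [0.2 0.1 6.4] w 11.4 j [ 0.16  0.46 -0.41  0.   -0.69 -0.23]
tool axes xyz angles [np.float64(-94.29), np.float64(175.71)] z [ 0.002  0.    -1.   ]
```

Gripped, with 11.4 mm between the pads. I'll pull 30 mm and look.

Request:
drive_tool(
  steps=[
    [0,0.003,0,0,0],
    [0,0.004,0,0,0],
    [0,0.004,0,0,0],
    [0,0.004,0,0,0],
    [0,0.004,0,0,0],
    [0,0.004,0,0,0],
    [0,0.004,0,0,0],
    [0,0.003,0,0,0],
    [0,0,0,0,0],
    [0,0,0,0,0],
  ],
)

```text
clock: 9.75
position: [513.0, -72.5, 45.2]
ee_rot: [-0.68, 0.733, -0.002, 0.002]
contact_force: [6.8, -1.6, 1.6]
gripper_width: 11.4
```

```bash
python3 - <<'E'
from h import *
import cv2
show()
s,d=arm.get_image("side")
cv2.imwrite("pics/s7.png",cv2.resize(s[165:245,225:305],None,fx=7.4,fy=7.4,interpolation=cv2.INTER_CUBIC))
t,d=arm.get_image("top")
cv2.imwrite("pics/t7.png",cv2.resize(t[162:232,235:305],None,fx=8,fy=8,interpolation=cv2.INTER_CUBIC))
E
```

```text
t 9.75 pos [513.  -72.5  45.2] disp [-148.5    1.4   45.2] F [ 6.8 -1.6  1.6] w 11.4 j [ 0.17  0.42 -0.49  0.   -0.65 -0.25]
tool axes xyz angles [np.float64(-94.24), np.float64(175.76)] z [ 0.006  0.    -1.   ]
```

View pics/s7.png

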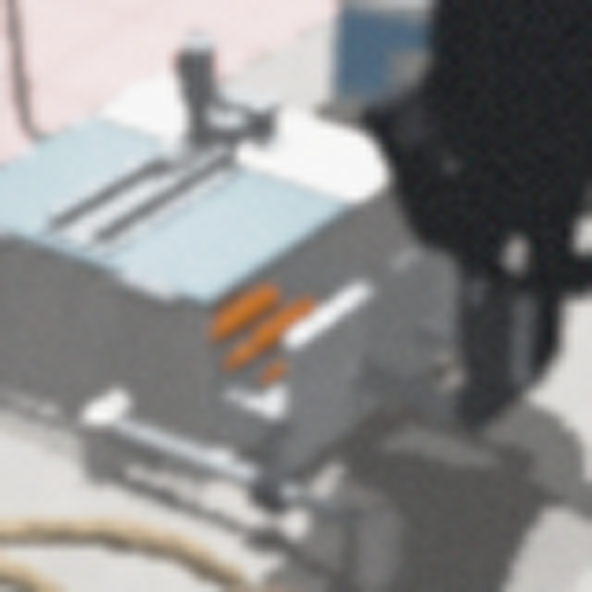

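View pics/t7.png

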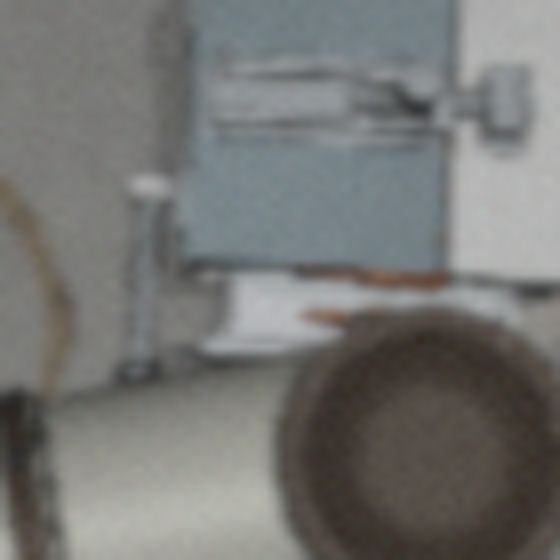

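```bash
python3 - <<'E'
from h import *
import cv2
t=np.load("top0.npz")["im"];s=np.load("side0.npz")["im"]
def T(x,y,z): return Dd(onz("top",(x+.5)/6.6-.5+235,(y+.5)/6.6-.5+142,z))
def S(x,y,z): return Dd(onz("side",(x+.5)/7-.5+205,(y+.5)/7-.5+165,z))
print("top pointer",T(157,360,34),"collar",T(114,441,22),T(114,441,31))
print("side pointer",S(342,385,34),"collar",S(396,455,22),"pintop",S(398,393,50))
print("top plate edge front",T(455,376,75),T(165,360,75))
a=cv2.resize(t[188:218,240:285],None,fx=16,fy=16,interpolation=cv2.INTER_CUBIC)
b=cv2.resize(s[205:240,240:285],None,fx=16,fy=16,interpolation=cv2.INTER_CUBIC)
a=cv2.convertScaleAbs(a,alpha=1.3);cv2.imwrite("pics/az.png",a);cv2.imwrite("pics/bz.png",b)
E
```

```text
top pointer [-63.93835037  72.01206764  34.        ] collar [-103.17141258   90.96745713   22.        ] [-103.85923857   90.69669173   31.        ]
side pointer [-67.31002141  75.70784786  34.        ] collar [-102.4541273    89.73590334   22.        ] pintop [-102.65168195   89.91681389   50.        ]
top plate edge front [-68.90534899 -67.06528568  75.        ] [-68.31389419  67.72675596  75.        ]
```

View pics/az.png

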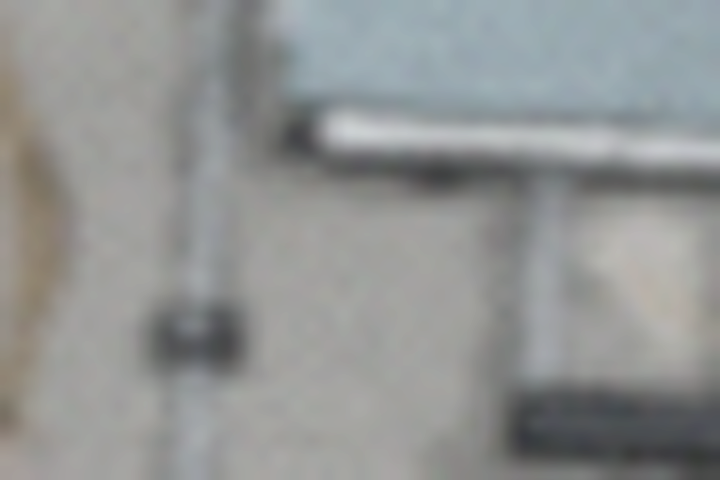

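View pics/bz.png

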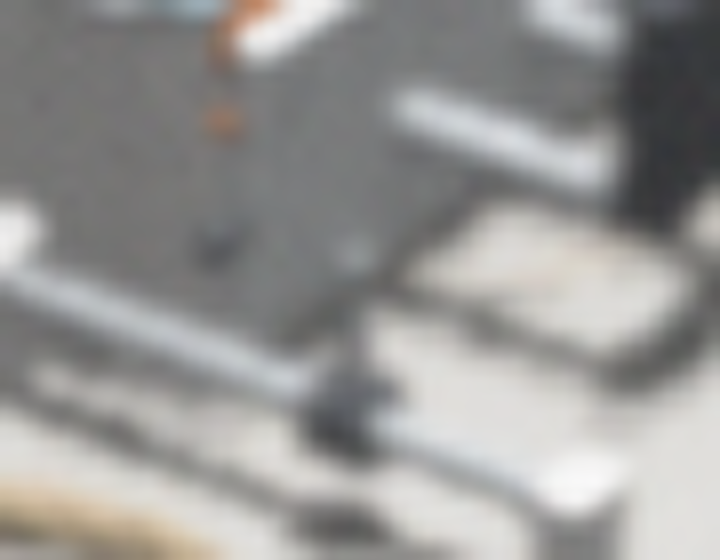

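```bash
python3 - <<'E'
from h import *
def px(u,v,sx,x0,y0): return (u+.5)/sx-.5+x0,(v+.5)/sx-.5+y0
a=px(300,135,16,240,188);b=px(215,245,16,240,205)
print("ptr top z34",Dd(onz("top",*a,34)),"side",Dd(onz("side",*b,34)),"tri",Dd(tri(("top",*a),("side",*b))))
a=px(200,338,16,240,188);b=px(350,405,16,240,205);p=px(352,248,16,240,205)
print("collar top",Dd(onz("top",*a,22)),"side",Dd(onz("side",*b,22)),"tri",Dd(tri(("top",*a),("side",*b))))
print("pin side z50",Dd(onz("side",*p,50)), "pin top z50", Dd(onz("top",*px(193,322,16,240,188),52)))
E
```

```text
ptr top z34 [-63.46415847  72.29929446  34.        ] side [-67.10914104  77.63502366  34.        ] tri [-63.2027136   72.24773493  30.00252448]
collar top [-103.98212785   90.33719881   22.        ] side [-103.78004477   90.44859042   22.        ] tri [-103.88143071   90.39462217   21.99304205]
pin side z50 [-100.93477347   86.84276702   50.        ] pin top z50 [-103.20077781   90.98387468   52.        ]
```

Request:
drive_tool(
  steps=[
    [0,0.003,0,0,0],
    [0,0.003,0,0,0],
    [0,0.003,0,0,0],
    [0,0,0,0,0],
    [0,0,0,0,0],
  ],
)

```text
clock: 10.35
position: [504.5, -71.7, 45.2]
ee_rot: [-0.681, 0.733, -0.002, 0.003]
contact_force: [6.7, -1.8, 0.2]
gripper_width: 11.5
```

```bash
python3 - <<'E'
from h import *
import cv2
show()
s,d=arm.get_image("side")
cv2.imwrite("pics/s8raw.png",s)
cv2.imwrite("pics/s8.png",cv2.resize(s[205:240,240:285],None,fx=16,fy=16,interpolation=cv2.INTER_CUBIC))
E
```

```text
t 10.35 pos [504.5 -71.7  45.2] disp [-157.1    1.5   45.2] F [ 6.7 -1.8  0.2] w 11.5 j [ 0.18  0.41 -0.51  0.   -0.64 -0.25]
tool axes xyz angles [np.float64(-94.23), np.float64(175.77)] z [ 0.007  0.    -1.   ]
```

View pics/s8.png

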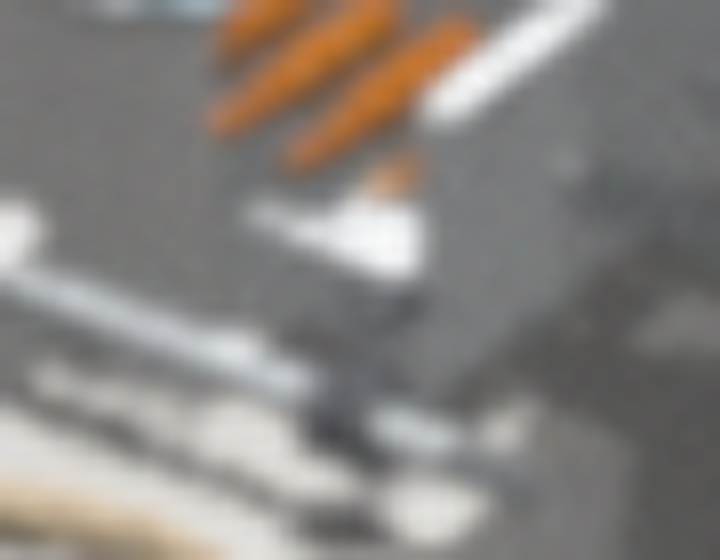

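```bash
python3 - <<'E'
from h import *
import cv2
def px(u,v,sx,x0,y0): return (u+.5)/sx-.5+x0,(v+.5)/sx-.5+y0
for n,u,v,z in(("ptr shut",215,245,34),("ptr now",400,305,34),("corner shut",240,55,75),("corner now",430,112,75),("collar",350,405,22),("collar now",345,415,22),("orange dot shut",222,122,55),("orange now",400,175,55)):
    print(n,Dd(onz("side",*px(u,v,16,240,205),z)).round(1))
for dx in (-103.4,):
  for z in (34,):
    for y in(75,79): print("expected ptr px",y,(proj("side",W(dx,y,z))[0]-[240,205]+.5)*16-.5)
t,d=arm.get_image("top")
cv2.imwrite("pics/t8.png",cv2.resize(t[180:218,240:285],None,fx=16,fy=16,interpolation=cv2.INTER_CUBIC))
s,d=arm.get_image("side")
g=cv2.createCLAHE(4,(4,4)).apply(cv2.cvtColor(s,cv2.COLOR_BGR2GRAY))
cv2.imwrite("pics/s9.png",cv2.resize(g[212:237,252:277],None,fx=24,fy=24,interpolation=cv2.INTER_CUBIC))
E
```

```text
ptr shut [-67.1  77.6  34. ]
ptr now [-103.5   75.3   34. ]
corner shut [-73.6  80.8  75. ]
corner now [-109.7   77.9   75. ]
collar [-103.8   90.4   22. ]
collar now [-104.8   93.5   22. ]
orange dot shut [-64.5  72.4  55. ]
orange now [-98.8  69.3  55. ]
expected ptr px 75 [400.58321502 304.19424677]
expected ptr px 79 [387.56158147 314.31109505]
```

View pics/s9.png

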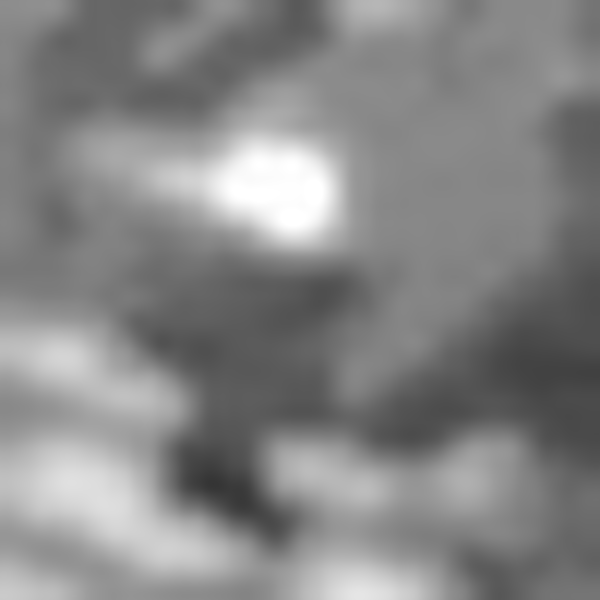

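View pics/t8.png

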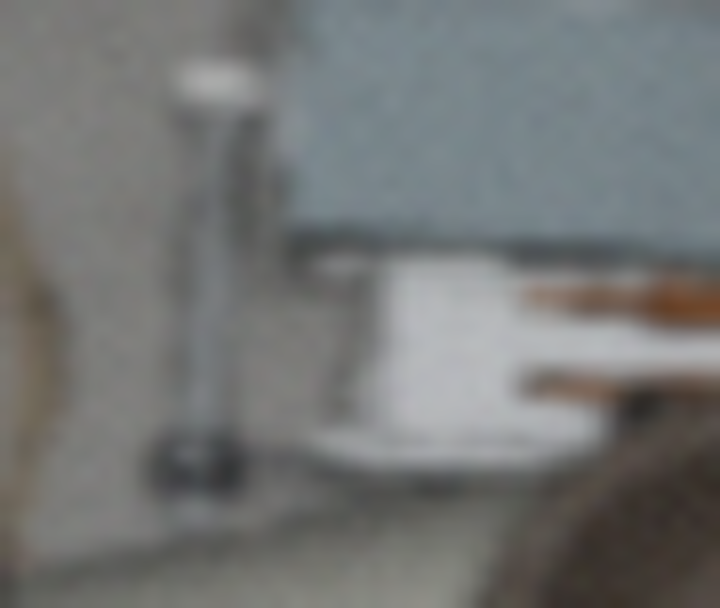

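```bash
python3 - <<'E'
from h import *
def px(u,v,sx,x0,y0): return (u+.5)/sx-.5+x0,(v+.5)/sx-.5+y0
for n,u,v,z in(("ptr",270,458,34),("ptr r",300,462,34),("collar",198,465,22),("pin?",195,455,50)): print(n,Dd(onz("top",*px(u,v,16,240,180),z)).round(1))
show()
E
```

```text
ptr [-102.6   76.2   34. ]
ptr r [-103.1   70.2   34. ]
collar [-103.8   90.7   22. ]
pin? [-104.    90.6   50. ]
t 10.5 pos [504.5 -71.7  45.2] disp [-157.     1.5   45.2] F [ 6.7 -2.2  0. ] w 11.4 j [ 0.18  0.41 -0.51  0.   -0.64 -0.25]
tool axes xyz angles [np.float64(-94.23), np.float64(175.77)] z [ 0.007  0.    -1.   ]
```

Both views agree: the pointer is at dispenser x = -102.6 to -103.5 and the pin at about -103.8, so it's within about 1 mm of the mark. I'll hold for a moment, then hand in.

Request:
drive_tool(
  steps=[
    [0,0.0005,0,0,0],
    [0,0,0,0,0],
    [0,0,0,0,0],
    [0,0,0,0,0],
    [0,0,0,0,0],
    [0,0,0,0,0],
  ],
)

```text
clock: 11.1
position: [504.2, -71.7, 45.2]
ee_rot: [-0.681, 0.733, -0.002, 0.003]
contact_force: [7.5, -0.2, 0.7]
gripper_width: 11.2
```

```bash
python3 - <<'E'
from h import *
import cv2
show(); print(arm.read_state()["joint_vel"].round(4))
s,d=arm.get_image("side"); cv2.imwrite("pics/s10.png",cv2.resize(s[135:245,195:305],None,fx=5.4,fy=5.4,interpolation=cv2.INTER_CUBIC))
E
```

```text
t 11.1 pos [504.2 -71.7  45.2] disp [-157.4    1.5   45.2] F [ 7.5 -0.2  0.7] w 11.2 j [ 0.18  0.41 -0.51  0.   -0.64 -0.25]
tool axes xyz angles [np.float64(-94.23), np.float64(175.77)] z [ 0.007  0.    -1.   ]
[-0.0004  0.0015 -0.0011  0.0004  0.0006 -0.0007]
```

View pics/s10.png

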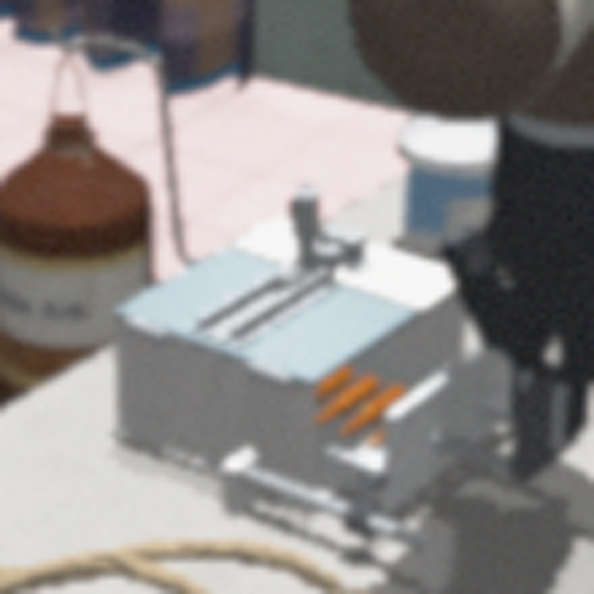

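The knob is still home at (305,215). The tray is out and held, and the arm is still.

```bash
python3 -c "
from bench import arm
print(arm.job_done())"
```

```text
the job is handed in; nothing more can be done
None
```

I slid the bolt home and then pulled the tray out about 37 mm by its bar. I handed the job in at about 11 s, with the fingers still holding the bar.

- **Bolt:** I pushed the knob with closed fingers until it stopped against about 23 N. The side view shows the knob where home should be, and it was still there in the last picture.
- **Tray:** Before a last 0.5 mm pull, the side view put the pointer within about 0.3 mm of the collar holding the pin. The top view put it about 1 mm short, so the views differ slightly, but both are well inside 5 mm. I took no new measurement after that pull. The faint pin tip in the first side view read about 2–3 mm off the collar, so I went by the collar instead.
- **Hold:** The grip was steady at an 11.2 mm opening, with about 7.5 N at the wrist, which matches the tray's spring. The joints were essentially still.
- **Other things on the trolley:** I didn't touch them. The arm passed well above or clear of them, but I didn't measure their positions again.

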